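# Snap the hitch clip onto the coupling pin

### The job

Secure the pin of the blue coupling: take the yellow-gripped spring clip and push it sideways, legs first, onto the neck of the pin under its head until the legs snap past the neck, then let go with the clip lying level on the blue plate. Leave the smaller black-gripped clip where it is.

Things in the scene. Friction and masses are not known exactly. Their poses are not given: they have to be found in the camera images.
- yellow_grip (a point): Upright yellow grip of the loose spring clip, 28 mm long (x) x 16 wide (y) x 50 tall; the point is its centre, 25 mm above its underside, z up. Take it across its 16 mm width, half-way up or a little higher. Two sprung wire legs, 6 mm thick, run along +x from its foot, wire axis 4 mm above the underside; they hinge sideways at the grip. Clip about 0.1 kg, 48 mm wide, standing level on the worktop.
- clip_pocket (a point): Middle of the round pocket between the same clip's legs, where the pin's neck ends up: 47 mm ahead (+x) of the grip's centre, 21 mm lower; same axes. Along +x from this point the legs pinch to a 10 mm gap (humps) at 11 mm, then flare to a mouth 36 mm wide inside; they end at 39 mm. Pushing the humps over the neck takes 5 to 15 N, then they snap shut behind it.
- pin_neck (a point): On the axis of the upright steel pin of the fixed blue coupling, half-way up its neck: 16 mm thick, 24 mm tall, with a round head above it (30 mm wide, 9 thick). The point is 12 mm above the flat blue plate (150 x 150 mm about the pin, top 34 mm above the worktop). The clip goes on from any side, slid on the plate or a few mm above it, and rests on the plate when seated.
- black_grip (a point): A smaller spring clip, too small for this pin, to be left alone: black upright grip 28 mm long (x), 14 mm wide (y), 42 mm tall, thinner steel legs along its +x that end 65 mm from the point. The point is the centre of its grip, half-way up.

How it is judged (in metres and radians):
On the way:
1. the yellow clip is at neck height with the pin's neck between its leg ends or humps, not yet in the pocket (x of pin_neck in the frame of yellow_grip between 0.058 and 0.095 m and y of pin_neck in the frame of yellow_grip between -0.015 and 0.015 m and z of pin_neck in the frame of yellow_grip between -0.029 and -0.006 m).
At the end, for the whole second after the job is handed in: The neck of the pin lies in the clip's pocket, past the humps: 34 to 56 mm ahead of the grip's centre and within 8 mm of its middle line; the clip lies on the blue plate (to about 9 mm), level within 10 degrees, and is let go (x of pin_neck in the frame of yellow_grip between 0.034 and 0.056 m and y of pin_neck in the frame of yellow_grip between -0.008 and 0.008 m and z of pin_neck in the frame of yellow_grip between -0.022 and -0.004 m and angle between yellow_grip's own z axis and vertical below 0.18 rad); the robot touches nothing.
It fails at once if the small black-gripped clip is moved more than 20 mm (distance of black_grip from where it was at the start of the episode above 0.02 m).
It also fails if it takes over 32 s, if anything falls off the work surface, if the arm or the gripper's body presses on something with over 40 N, if the wrist force passes 120 N, or if a joint passes its speed limit or range.

### The arm

A 6-joint arm with a two-finger parallel gripper is mounted at the origin on the work surface; the furniture and walls round the work are solid. World frame = base frame: x ahead of the robot, y to its left, z up, the work surface at z = 0. Lengths are in mm, angles in degrees, forces in N, time in s.
With the tool pointing down it reaches from about 350 to 850 mm from the base axis. Payload 8.1 kg.
Tool frame: the origin (TCP) lies midway between the tips of the shut fingers; the grasp point (between the pads) lies 19 mm behind it; z points along the fingers, y is the line along which they close (so a half turn about z gives the same grasp; the last joint's range is limited). The gripper opens to 85 mm and grips with 20 to 120 N. Pads are 22 mm wide; open, the fingers measure 114 mm over their backs; the gripper's body (76 mm by 85 mm) begins 54 mm behind the grasp point. The pads swing forward as they close: fully open they stand 13 mm farther back than shut.
Start: joints at [-81.727, 7.471, 85.268, -0, 87.261, -4.893], TCP at [136.69, -584.227, 231.292] pointing down, gripper open.
Joint ranges: [-169.43, 169.43], [-51.17, 129.36], [1.28, 143.12], [-76.62, 256.62], [0, 156.53], [-152.29, 152.29]. Speed limits (degrees/s): [136.94, 136.94, 159.86, 180, 180, 180].

### API

Orientations are given as [roll, pitch, yaw] about the fixed x, y, z axes, in that order (R = Rz(yaw) Ry(pitch) Rx(roll)).
In Python, from bench import r gives the robot as it stands. The module is installed in compiled form; this text tells all that it offers.
- The arm moves only by the tool jog_arm, never from a script. Its argument "rows" is a list of rows, each a list of 2 entries, a list of its own where there are three numbers: the shift along the tool's x, y, z in mm, then the turn, a rotation vector about the tool's x, y, z in rad. A call has 1 to 10 rows; each row is the pose to reach, as a shift and turn from the pose commanded when the call began, along the tool's axes at that moment; what a row does not reach only later rows make up. A row lasts 1/10 s, in which the tool goes at most 50 mm and 8.59 degrees, less where a joint would pass 70% of its speed; a pose out of reach is approached as far as the arm can. A call with a gripper value outside its range is refused whole. "grip" is the finger opening in mm, from 0 to 85.4, set as the call begins (left out, the last holds). The fingers move at their own pace and stop on an object; "force" is the grip in N (left out, the last holds). Time passes only in rows, so rows that repeat a pose let the fingers close. It gives the time, the measured TCP pose, the force, the opening and the grip force at its end, in the units of the state.
- r.sense(): the state, without advancing time (a new reading comes with each control period).
- r.snapshot(name): name is "scene" or "top" or "wrist"; returns (picture, depth): 420x560x3 uint8, blue, green, red; 420x560 float32, mm along the optical axis (not along the pixel's ray), 0 where there is no reading.
- r.camera_params(name): a dict with "fx", "fy", "cx", "cy" (pixels), "pose" (4x4, takes a point from camera to world coordinates); the wrist camera has in their place "tool_from_camera" (4x4, takes a point from camera to tool coordinates, whose origin is the TCP and whose axes are the flange's). Camera axes: x right, y down, z forward; pixel columns grow to the right and rows downward; lengths in mm; the calibration is good to about 2 mm. The wrist camera is an equidistant fisheye: a pixel r from the principal point sees the ray r / f radians off the axis. A picture is of the moment at which its call begins: read the wrist's pose just before it. camera_params takes no time and is no camera call.
- r.hand_in(): hands the job in; it is judged then, once.
The state is a dict: "time": time; "joint_pos": joint angles; "qd": joint speeds; "joint_efforts": joint torques, N m; "tool_pos": TCP position; "tcp_rot": TCP orientation; "ft_force": force on the tool from outside, world axes, zero at the start; "wrist_torque": the same for the moment, N m; "finger_gap": finger opening in mm; "grip_force": force on a finger pad.
Only numpy, scipy, OpenCV 4.12 (cv2) and the standard library are available. Lean on these libraries where they do the work, as an engineer would, in place of code of your own. Each camera call takes 0.05 s, during which the arm holds its last target. There are 200 camera calls.

## Working session

There is one attempt and no reset: what is moved stays moved. The work goes in short steps, Python scripts to look and compute and a tool call to move; the robot and the scene stay as the last step left them, time stands still between calls to the robot, and variables do not carry over. Pictures are saved under pics/ and viewed, at most 10 in all, crops included, and the job is handed in when it is done.

Besides the shell and the picture viewer there is one more tool, called after "Request:" by a JSON object that holds its "method" and its "body". jog_arm: Moves the arm, as the interface text tells. Its arguments: {"type":"object","properties":{"rows":{"type":"array"},"grip":{"type":"number"},"force":{"type":"number"}},"required":["rows"]}

```bash
mkdir -p pics; python3 - <<'E'
from bench import r
import numpy as np,cv2
s=r.sense();print(s['time'],s['tool_pos'],s['tcp_rot'],s['finger_gap'])
for n in("top","scene"):
    im,d=r.snapshot(n);cv2.imwrite(f"pics/{n}0.png",im);np.savez(f"{n}0.npz",im=im,d=d,**{k:np.array(v) for k,v in r.camera_params(n).items()})
    print(n,r.camera_params(n))
E
```

```text
0.0 [ 136.61734047 -583.68011892  230.23827623] [-1.79895417e+02 -1.09317584e-02  1.31665226e+01] 85.28461583735532
top {'fx': 390.1991643246604, 'fy': 390.1991643246604, 'cx': 274.3407037093441, 'cy': 210.259907162654, 'pose': array([[-2.93444824e-02, -9.90479018e-01,  1.34499873e-01,
         4.10185708e+02],
       [-9.99541420e-01,  3.00828301e-02,  3.46012520e-03,
         2.14954709e+01],
       [-7.47331822e-03, -1.34336658e-01, -9.90907570e-01,
         1.08324554e+03],
       [ 0.00000000e+00,  0.00000000e+00,  0.00000000e+00,
         1.00000000e+00]])}
scene {'fx': 491.46431627765054, 'fy': 491.46431627765054, 'cx': 276.4609693783361, 'cy': 210.56695139537564, 'pose': array([[-8.16821577e-01, -4.07954728e-01,  4.07891470e-01,
         7.16057764e+01],
       [-5.76887316e-01,  5.79926704e-01, -5.75226949e-01,
         6.97291078e+02],
       [-1.88060244e-03, -7.05165199e-01, -7.09040553e-01,
         8.80145366e+02],
       [ 0.00000000e+00,  0.00000000e+00,  0.00000000e+00,
         1.00000000e+00]])}
```

View pics/top0.png

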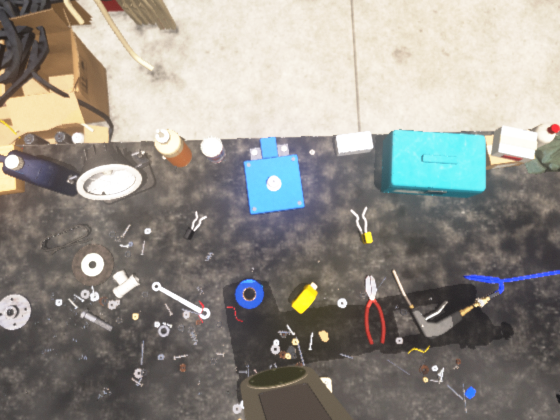

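View pics/scene0.png

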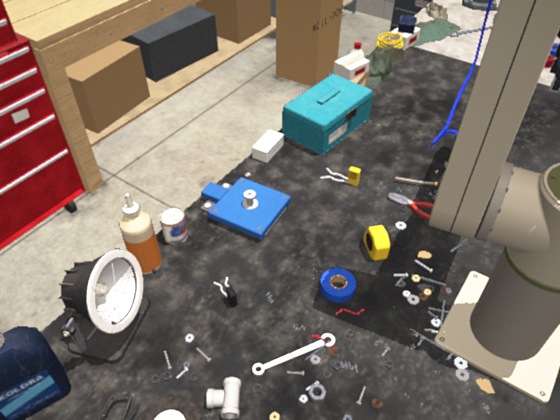

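The top view shows the blue plate with its pin head at (274,184). The yellow clip's grip is at (368,238), with legs pointing up to about (358,210). The black clip is at (191,232), well to the left. Next I'll measure these.

```bash
cat >h.py <<'E'
import numpy as np,cv2
def ray(c,u,v,z):
    P=c['pose'];d=P[:3,:3]@[(u-c['cx'])/c['fx'],(v-c['cy'])/c['fy'],1];o=P[:3,3]
    return o+d*(z-o[2])/d[2]
def blobs(mask,amin=8):
    n,l,st,ce=cv2.connectedComponentsWithStats(mask.astype(np.uint8))
    return [(ce[i],st[i],l==i) for i in range(1,n) if st[i][4]>=amin]
E
python3 - <<'E'
from h import *
for n,yb,pb in(("top",(340,195,385,250),(255,165,295,205)),("scene",(310,155,370,195),(235,180,265,215))):
    c=np.load(n+"0.npz");im=c['im'];d=c['d'];hsv=cv2.cvtColor(im,cv2.COLOR_BGR2HSV);V,U=np.mgrid[:420,:560]
    box=lambda b:(U>=b[0])&(U<b[2])&(V>=b[1])&(V<b[3])
    P=c['pose']
    X=np.stack([(U-c['cx'])/c['fx']*d,(V-c['cy'])/c['fy']*d,d],-1)@P[:3,:3].T+P[:3,3]
    y=box(yb)&(hsv[...,0]>18)&(hsv[...,0]<36)&(hsv[...,1]>110)&(hsv[...,2]>70)
    ce,st,m=max(blobs(y),key=lambda b:b[1][4]);print(n,'yel',ce,st,'z pct',np.percentile(X[m][:,2],[5,50,95]))
    t=m&(X[...,2]>42);print(' top pts',t.sum(),X[t].mean(0),'ray50',ray(c,U[t].mean(),V[t].mean(),50), cv2.minAreaRect(X[t][:,:2].astype(np.float32)))
    L=box(yb)&~y&(hsv[...,2]>120)&(hsv[...,1]<90)
    for ce,st,m in blobs(L,5): print(' leg',ce,st,ray(c,*ce,4)[:2])
    if n=='top': L0=[ray(c,u,v,4)[:2] for u,v in zip(U[L],V[L])];print(np.round(L0).astype(int).tolist())
    h=box(pb)&(hsv[...,1]<90)&(hsv[...,2]>90)
    ce,st,m=max(blobs(h),key=lambda b:b[1][4]);print(' head',ce,st,'ray67',ray(c,*ce,67),np.median(X[m],0),np.percentile(X[m][:,2],[10,90]))
    b=(hsv[...,0]>95)&(hsv[...,0]<125)&(hsv[...,1]>150)&(X[...,2]>25)&(X[...,2]<45)&box((pb[0]-60,pb[1]-60,pb[2]+60,pb[3]+60))
    print(' plate',np.median(X[b],0),cv2.minAreaRect(X[b][:,:2].astype(np.float32)))
c=np.load("top0.npz");im=c['im'];a=cv2.resize(im[190:260,330:400],(400,400),interpolation=cv2.INTER_CUBIC);b=cv2.resize(im[145:215,240:310],(400,400),interpolation=cv2.INTER_CUBIC)
cv2.imwrite("pics/crop1.png",np.hstack([a,b]))
E
```

```text
top yel [366.87826087 237.57391304] [361 231  12  13 115] z pct [ 3.15721787 47.83976976 52.55576755]
 top pts 68 [ 469.96365366 -216.73907478   65.04583916] ray50 [ 470.7350941  -220.21763995   50.        ] ((448.0443115234375, -102.49069213867188), (27.339052200317383, 257.8293151855469), 10.927050590515137)
 leg [346.96666667 196.5       ] [342 195   9   5  30] [ 589.37434449 -179.19427601]
 leg [372.06182796 212.51612903] [361 198  24  35 372] [ 542.08162611 -246.47058585]
 leg [349.27035831 216.06514658] [340 200  23  35 307] [ 534.05977414 -182.59373661]
 leg [377.25925926 225.55555556] [374 220   8  12  54] [ 505.26408359 -258.54731588]
 leg [350.04029304 239.9047619 ] [340 231  21  19 273] [ 467.83870916 -181.06458175]
 leg [379. 245.] [378 244   3   3   7] [ 451.47619341 -259.85153232]
 leg [376.66666667 248.66666667] [374 248   6   2   9] [ 441.63024218 -252.79605823]
[[594, -166], [594, -168], [594, -171], [594, -174], [594, -177], [594, -180], [594, -182], [593, -185], [593, -188], [593, -196], [593, -199], [591, -168], [591, -174], [591, -177], [591, -179], [591, -182], 
[... 14241 characters left out ...]
3348922729492, 1011.1138305664062), 22.771394729614258)
 leg [334.34117647 175.95882353] [320 167  29  16 170] [ 523.78279365 -211.26393077]
 leg [335.         167.94117647] [332 166   7   5  17] [ 539.3239882  -241.22246516]
 leg [318.05263158 183.57894737] [316 182   5   5  19] [ 543.56162635 -159.79785554]
 leg [343.2 193.8] [342 193   4   2   5] [ 469.10708448 -163.65528753]
 head [249.58704453 199.4534413 ] [242 189  17  21 247] ray67 [613.45269559  43.95576212  67.        ] [623.2692293   32.00642325  41.63352846] [33.13042573 67.78540753]
 plate [625.43986118  43.68431059  33.74322725] ((637.832275390625, 65.18449401855469), (219.82664489746094, 235.5588836669922), 18.554964065551758)
```

View pics/crop1.png

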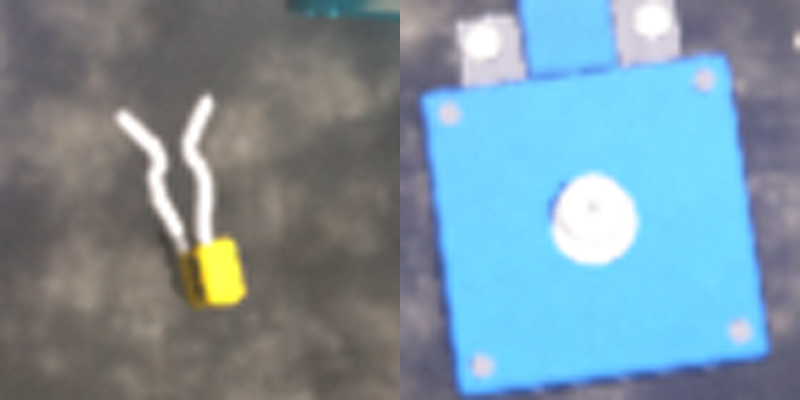

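The crop shows leg tips at about (351,210) and (366.5,207), the grip's top face near (368,237), and the pin head near (274,182). Next is the clip yaw.

```bash
python3 - <<'E'
from h import *
c=np.load("top0.npz");f=lambda x,y,z:ray(c,330+(x+.5)*.175-.5,190+(y+.5)*.175-.5,z)[:2]
t1,t2,h1,h2=f(122,115,4),f(209,98,4),f(160,165,4),f(190,150,4);g=f(220,270,50)
print(t1,t2,h1,h2,g,np.linalg.norm(t1-t2))
for m in((t1+t2)/2,(h1+h2)/2):
    d=m-g;print(np.linalg.norm(d),np.degrees(np.arctan2(d[1],d[0])))
from bench import r
print({k:np.round(v,3).tolist() if hasattr(v,'tolist') else v for k,v in r.camera_params("wrist").items()})
E
```

```text
[ 551.73291675 -188.21508351] [ 558.81156317 -231.07382086] [ 526.66050004 -205.29310365] [ 533.55703424 -220.29004244] [ 472.05067395 -220.49102393] 43.439366969618945
83.92542622489937 7.425711230163717
58.566404434881704 7.554275543295194
{'fx': 325.19226210127806, 'fy': 325.19226210127806, 'cx': 278.9515009494612, 'cy': 208.7205122535187, 'tool_from_camera': [[-0.0, -0.958, -0.287, 72.642], [1.0, -0.0, 0.0, -1.225], [-0.0, -0.287, 0.958, -143.229], [0.0, 0.0, 0.0, 1.0]]}
```

Request:
{"method": "jog_arm", "body": {"rows": [[[409,-277,90],[0,0,0.09]],[[409,-277,90],[0,0,0.09]],[[409,-277,90],[0,0,0.09]],[[409,-277,90],[0,0,0.09]],[[409,-277,90],[0,0,0.09]],[[409,-277,90],[0,0,0.09]],[[409,-277,90],[0,0,0.09]],[[409,-277,90],[0,0,0.09]],[[409,-277,90],[0,0,0.09]],[[409,-277,90],[0,0,0.09]]], "grip": 60}}

```text
time: 1.1
tool_pos: [471.3, -221.0, 141.1]
tcp_rot: [-180.0, 0.0, 8.0]
ft_force: [-0.3, -0.4, -0.2]
finger_gap: 60.2
grip_force: 0.0
```

```bash
cat >>h.py <<'E'
from scipy.spatial.transform import Rotation as Ro
def wsnap(name):
    from bench import r
    s=r.sense();im,d=r.snapshot("wrist");c=r.camera_params("wrist")
    T=np.eye(4);T[:3,:3]=Ro.from_euler('xyz',s['tcp_rot'],degrees=True).as_matrix();T[:3,3]=s['tool_pos']
    cc=dict(c,pose=T@np.array(c['tool_from_camera']),im=im,d=d);np.savez(name+".npz",**cc);cv2.imwrite(f"pics/{name}.png",im);return cc,s
def wray(c,u,v,z):
    p=np.array([u-c['cx'],v-c['cy']]);q=np.linalg.norm(p);a=q/c['fx'];d=c['pose'][:3,:3]@np.r_[p/q*np.sin(a),np.cos(a)];o=c['pose'][:3,3]
    return (o+d*(z-o[2])/d[2]).round(1)
E
python3 -c "
from h import *
c,s=wsnap('w1');print(s['time'],s['tool_pos'],s['tcp_rot'])"
```

```text
1.1 [ 471.28019231 -220.98980835  141.11518791] [-1.79995803e+02  1.04713742e-02  8.00809268e+00]
```

View pics/w1.png

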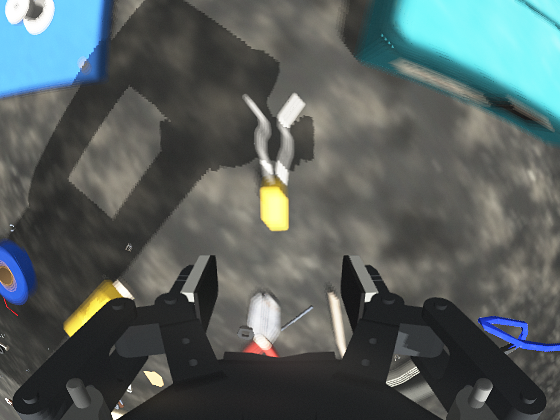

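The wrist view shows the yellow grip at (274,206). Its legs run up to (246,97) and (298,98), and the fingers straddle it. Next I'll measure it.

```bash
python3 - <<'E'
from h import *
c=np.load("w1.npz");hsv=cv2.cvtColor(c['im'],cv2.COLOR_BGR2HSV)
m=np.zeros((420,560),bool);m[150:245,240:310]=True
m&=(hsv[...,0]>18)&(hsv[...,0]<36)&(hsv[...,1]>110)&(hsv[...,2]>70)
ce,st,mm=max(blobs(m),key=lambda b:b[1][4]);print(ce,st)
# per row extents
for v in range(st[1],st[1]+st[3],5):
    u=np.where(mm[v])[0];
    dd=c['d'][v,(u[0]+u[-1])//2];print(v,u[0],u[-1],round(float(dd)),wray(c,u.mean(),v,50))
for p in((246,97),(298,98),(264,140),(287,134),(267,183),(283,183)): print(p,wray(c,*p,4))
g=np.array([472,-220.5]);t=(wray(c,246,97,4)+wray(c,298,98,4))/2;print(t,np.degrees(np.arctan2(t[1]-g[1],t[0]-g[0])))
E
```

```text
[274.03324808 203.26470588] [260 176  29  55 782]
176 275 275 284 [ 497.8 -213.2   50. ]
181 263 280 280 [ 493.8 -211.7   50. ]
186 262 284 274 [ 490.2 -212.8   50. ]
191 260 284 255 [ 486.3 -212.5   50. ]
196 260 286 243 [ 482.6 -213.8   50. ]
201 260 288 242 [ 478.8 -214.4   50. ]
206 260 288 243 [ 474.9 -215.    50. ]
211 261 288 244 [ 471.2 -216.5   50. ]
216 261 288 246 [ 467.3 -217.6   50. ]
221 263 288 245 [ 463.4 -218.3   50. ]
226 267 288 249 [ 459.6 -220.4   50. ]
(246, 97) [ 554. -180.    4.]
(298, 98) [ 559.  -223.8    4. ]
(264, 140) [ 519.  -200.2    4. ]
(287, 134) [ 526.9 -219.     4. ]
(267, 183) [ 481.8 -207.8    4. ]
(283, 183) [ 483.7 -221.7    4. ]
[ 556.5 -201.9    4. ] 12.41388590360511
```

Request:
{"method": "jog_arm", "body": {"rows": [[[0,-2,45],[0,0,-0.015]],[[0,-2,85],[0,0,-0.015]],[[0,-2,110],[0,0,-0.015]],[[0,-2,125],[0,0,-0.015]],[[0,-2,131],[0,0,-0.015]],[[0,-2,131],[0,0,-0.015]],[[0,-2,131],[0,0,-0.015]]]}}

```text
time: 1.85
tool_pos: [471.2, -221.7, 12.2]
tcp_rot: [179.9, -0.1, 8.9]
ft_force: [-0.2, 0.4, 0.9]
finger_gap: 60.0
grip_force: 0.0
```

Request:
{"method": "jog_arm", "body": {"rows": [[[0,0,0],[0,0,0]],[[0,0,0],[0,0,0]],[[0,0,0],[0,0,0]],[[0,0,0],[0,0,0]],[[0,0,0],[0,0,0]],[[0,0,0],[0,0,0]],[[0,0,0],[0,0,0]]], "grip": 5, "force": 60}}

```text
time: 2.55
tool_pos: [470.8, -221.3, 11.6]
tcp_rot: [179.9, -0.1, 8.9]
ft_force: [-0.7, 0.6, 6.2]
finger_gap: 15.5
grip_force: 58.8
```

Request:
{"method": "jog_arm", "body": {"rows": [[[0,0,-30],[0,0,0]],[[0,0,-75],[0,0,0]],[[17,-40,-95],[0,0,0]],[[34,-85,-95],[0,0,0]],[[50,-130,-95],[0,0,0]],[[64,-175,-95],[0,0,0]],[[69,-210,-95],[0,0,0]],[[69,-220,-95],[0,0,0]],[[69,-220,-95],[0,0,0]],[[69,-220,-95],[0,0,0]]]}}

```text
time: 3.55
tool_pos: [504.3, 6.4, 105.5]
tcp_rot: [180.0, 0.0, 8.9]
ft_force: [0.2, 0.1, -0.9]
finger_gap: 15.5
grip_force: 58.7
```

```bash
python3 - <<'E'
from h import *
c,s=wsnap('w2');print(s['time'],s['tool_pos'],s['tcp_rot'],s['finger_gap'])
from bench import r
im,d=r.snapshot("top");cv2.imwrite("pics/top1.png",im);np.savez("top1.npz",im=im,d=d,**{k:np.array(v) for k,v in r.camera_params("top").items()})
cv2.imwrite("pics/v2.png",np.hstack([cv2.resize(c['im'][0:260,140:420],(448,416)),cv2.resize(im[150:240,240:315],(346,416),interpolation=cv2.INTER_CUBIC)]))
E
```

```text
3.55 [504.26515453   6.35305925 105.50329909] [1.79968541e+02 2.39715019e-02 8.88408776e+00] 15.49730108703246
```

View pics/v2.png

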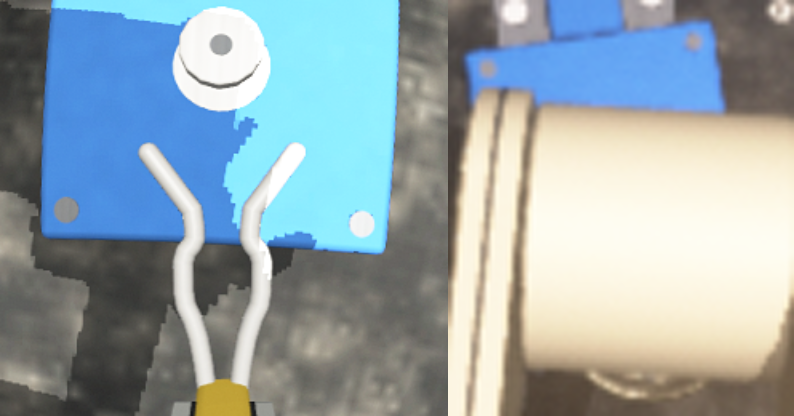

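The left panel (wrist crop, scale 1.6, column offset 140) shows the clip held straight. Leg tips are at (148,150) and (297,150), and the pin's head dot is at (220,44). Now the pin in the clip's frame.

```bash
python3 - <<'E'
from h import *
c=np.load("w2.npz");f=lambda x,y,z:wray(c,140+x/1.6,y/1.6,z)
o=np.array([504.27,6.35]);a=np.radians(8.9);ex=np.array([np.cos(a),np.sin(a)]);ey=np.array([-np.sin(a),np.cos(a)])
for n,x,y,z in(("tipL",148,150,98),("tipR",297,150,98),("humpL",195,228,98),("humpR",250,225,98),("footL",203,375,98),("footR",245,375,98),("pin",220,44,67),("headcirc",219,54,62),("plateR",361,224,34),("plateL",66,210,34)):
    p=f(x,y,z)[:2];print(n,p,"along",((p-o)@ex).round(1),"left",((p-o)@ey).round(1))
E
```

```text
tipL [582.2  41.2] along 82.4 left 22.4
tipR [588.7  -0.9] along 82.3 left -20.2
humpL [561.5  24.5] along 59.3 left 9.1
humpR [564.8   8.9] along 60.2 left -6.8
footL [517.1  15.6] along 14.1 left 7.2
footR [519.1   2.7] along 14.1 left -5.9
pin [624.6  27.1] along 122.1 left 1.9
headcirc [622.1  27.1] along 119.6 left 2.3
plateR [568.9 -41.5] along 56.4 left -57.3
plateL [556.   82.2] along 62.8 left 66.9
```

Request:
{"method": "jog_arm", "body": {"rows": [[[0,-1,30],[0,0,0]],[[0,-1,50],[0,0,0]],[[0,-1,57],[0,0,0]],[[0,-1,57],[0,0,0]],[[10,-1,57],[0,0,0]],[[20,-1,57],[0,0,0]],[[30,-1,57],[0,0,0]],[[36,-1,57],[0,0,0]],[[36,-1,57],[0,0,0]],[[36,-1,57],[0,0,0]]], "force": 90}}

```text
time: 4.65
tool_pos: [539.8, 13.8, 48.6]
tcp_rot: [-180.0, 0.0, 8.9]
ft_force: [-0.4, -0.4, -0.8]
finger_gap: 15.1
grip_force: 89.1
```

```bash
python3 - <<'E'
from h import *
c,s=wsnap('w3');print(s['time'],s['tool_pos'],s['tcp_rot'],s['finger_gap'])
cv2.imwrite("pics/v3.png",cv2.resize(c['im'][0:260,140:420],(448,416)))
E
```

```text
4.65 [539.82368997  13.79296938  48.57205763] [-1.79996227e+02  2.50807052e-02  8.88787962e+00] 15.062940966111
```

View pics/v3.png

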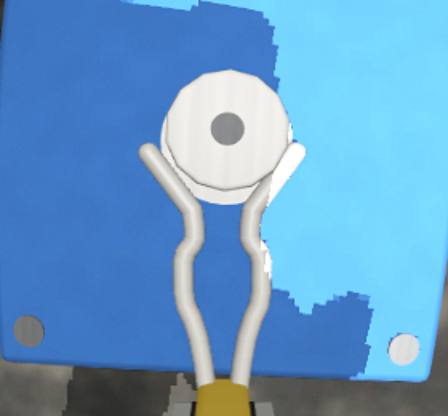

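The wrist view shows the pin's head at (227,128), between the leg ends (148,150) and (297,150). It is about 1 mm right of the midline, so I push now.

Request:
{"method": "jog_arm", "body": {"rows": [[[4,1,0],[0,0,0]],[[9,1,0],[0,0,0]],[[14,1,0],[0,0,0]],[[19,1,0],[0,0,0]],[[24,1,0],[0,0,0]],[[29,1,0],[0,0,0]],[[33,1,0],[0,0,0]],[[37,1,0],[0,0,0]],[[38,1,0],[0,0,0]],[[38,1,0],[0,0,0]]]}}

```text
time: 5.7
tool_pos: [578.4, 18.6, 49.2]
tcp_rot: [180.0, -0.1, 8.9]
ft_force: [-0.1, 0.3, -2.2]
finger_gap: 14.8
grip_force: 89.3
```

```bash
python3 - <<'E'
from h import *
c,s=wsnap('w4');print(s['time'],s['tool_pos'],s['tcp_rot'],s['finger_gap'],s['ft_force'])
cv2.imwrite("pics/v4.png",cv2.resize(c['im'][0:260,140:420],(448,416)))
E
```

```text
5.7 [578.39659754  18.62677228  49.16124402] [ 1.79993344e+02 -8.44790113e-02  8.87219108e+00] 14.834526133748351 [-0.14573882  0.30959917 -2.21141764]
```

View pics/v4.png

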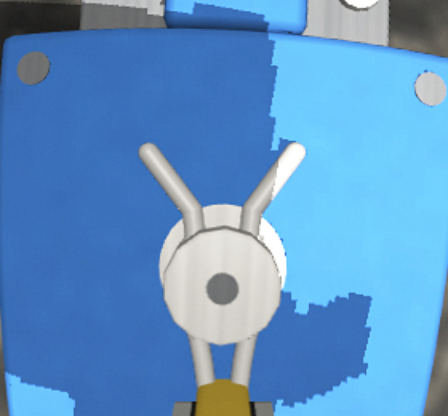

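The wrist view shows the humps closed beyond the neck, the head centred at (222,289), and no residual force. I'll lower the clip onto the plate, release it and retreat.

Request:
{"method": "jog_arm", "body": {"rows": [[[0,0,2],[0,0,0]],[[0,0,3.5],[0,0,0]],[[0,0,3.5],[0,0,0]],[[0,0,3.5],[0,0,0]]]}}

```text
time: 6.15
tool_pos: [577.7, 18.5, 45.6]
tcp_rot: [180.0, -0.0, 8.9]
ft_force: [-2.7, 0.5, 4.8]
finger_gap: 15.0
grip_force: 90.1
```

Request:
{"method": "jog_arm", "body": {"rows": [[[0,0,0],[0,0,0]],[[0,0,0],[0,0,0]],[[0,0,0],[0,0,0]],[[0,0,0],[0,0,0]],[[0,0,-15],[0,0,0]],[[0,0,-40],[0,0,0]],[[0,0,-80],[0,0,0]],[[0,0,-100],[0,0,0]],[[0,0,-100],[0,0,0]],[[0,0,-100],[0,0,0]]], "grip": 50}}

```text
time: 7.15
tool_pos: [578.1, 18.5, 146.4]
tcp_rot: [180.0, -0.1, 8.9]
ft_force: [-0.3, -0.5, 0.0]
finger_gap: 49.8
grip_force: 0.0
```

```bash
python3 - <<'E'
from h import *
c,s=wsnap('w5');print(s['time'],s['tool_pos'],s['finger_gap'],s['ft_force'])
E
```

```text
7.15 [578.06477504  18.48505015 146.38172254] 49.80540423888707 [-0.32765364 -0.48373095  0.00714715]
```

View pics/w5.png

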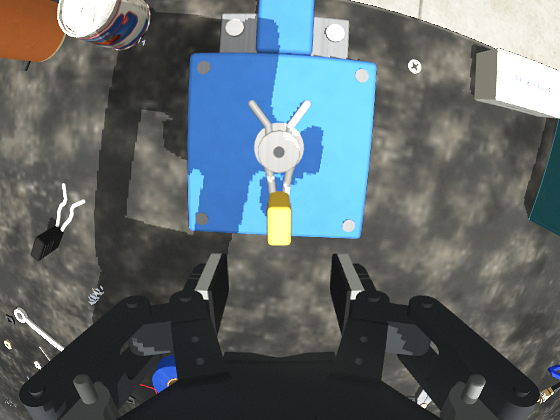

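The wrist view shows the clip seated on the neck, with the head at (279,148), the grip lying level at (279,220) and the fingers clear. The black clip is untouched.

```bash
python3 -c "
from bench import r
print(r.hand_in())"
```

```text
the job is handed in; nothing more can be done
None
```

The yellow clip is on the pin's neck with its legs snapped past it, released and lying on the blue plate; the black clip was not touched. I handed the job in at about 7 s of the 32 s allowed, and no verdict came back.

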